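# Clamp the pump bottle and take off its pump head of unknown thread hand

### The arm

A 6-joint arm with a two-finger parallel gripper is mounted at the origin on the work surface. World frame = base frame: x ahead of the robot, y to its left, z up, the work surface at z = 0. Lengths are in mm, angles in rad, forces in N, time in s.
With the tool pointing down it reaches from about 325 to 925 mm from the base axis. Payload 3.1 kg.
Tool frame: the origin (TCP) lies midway between the tips of the shut fingers; the grasp point (between the pads) lies 19 mm behind it; z points along the fingers, y is the line along which they close (so a half turn about z gives the same grasp; the last joint's range is limited). The gripper opens to 85 mm and grips with 20 to 120 N. Pads are 22 mm wide; open, the fingers measure 114 mm over their backs; the gripper's body (76 mm by 85 mm) begins 54 mm behind the grasp point. The pads swing forward as they close: fully open they stand 13 mm farther back than shut.
Start: joints at [-1.276, 0.217, 1.613, -0, 1.311, -0.112], TCP at [247.317, -573.998, 231.3] pointing down, gripper open.
Joint ranges: [-2.75, 2.75], [-0.78, 2.1], [0.31, 2.55], [-1.13, 4.27], [0.13, 2.63], [-2.58, 2.58]. Speed limits (rad/s): [2.79, 2.79, 3.14, 3.14, 3.14, 3.14].

### API

Orientations are given as a rotation vector (axis times angle).
In Python, from rig import move_to, move_l, movej, gripper_to, dwell, ik, get_obs, capture, Unreachable, sign_off, look_for, outline_of, tip_of gives the robot as it stands. The module is installed in compiled form; this text tells all that it offers. Calls block until the motion is done:
- move_to(position, orientation): joint-space move of the TCP to a pose.
- move_l(position, orientation=None, rate=150): straight line of the TCP; orientation=None keeps the orientation; rate is the mean speed in mm/s.
- movej(angles): joint-space move.
- gripper_to(opening): opening from 0.0 (shut) to 1.0 (fully open); the grip force is fixed at half the most; returns when the fingers have stopped.
- dwell(seconds).
- ik(position, orientation): joint angles nearest the present ones, or None.
- get_obs(): the state.
- capture(name): name is "side" or "top"; returns a dict with "img" (384x512x3 uint8, red, green, blue), "z_map" (384x512 float32, mm along the optical axis (not along the pixel's ray), 0 where there is no reading), "fov_y" (degrees; the focal length in pixels is half the picture's height over the tangent of half this angle, whatever the lens; pixels are square), "cx", "cy" (the principal point, pixels), "D" ([k1, k2, p1, p2, k3] as OpenCV has them; the pictures are not rectified), "world_to_cam" (4x4, takes a point from world to camera coordinates). Camera axes: x right, y down, z forward; pixel columns grow to the right and rows downward; lengths in mm; the calibration is good to about 2 mm. A picture is of the moment at which its call begins.
A pose or a line that the arm cannot do raises Unreachable and nothing moves.
- sign_off(): hands the job in; it is judged then, once.
Trained networks look in the newest picture that a camera, given by its name, has taken for a name from the list of things; names that differ only in an ending like _2 or _b are one class to them, and where a whole thing is asked for, a point or a joint stands for the part that bears it (a point fixed in the world has none). Each returns a list of dicts, best first, with "confidence" (0 to 1); they miss things now and then, are a little off and sometimes report something else, mostly with a low value. They report only what shows in the picture. A call takes as long as a camera call.
- look_for(name, camera): "at" ([row, column] in pixels, amid what is visible of it).
- outline_of(name, camera): "mask" (384x512 bool, what is visible of it) and "at" ([row, column] in pixels, amid what is visible of it).
- tip_of(name, camera): "at" ([row, column] in pixels: a listed point, or the origin of a listed thing).
The state is a dict: "time_s": time; "joints": joint angles; "dq": joint speeds; "effort": joint torques, N m; "eef_pos": TCP position; "eef_rot": TCP orientation; "force": force on the tool from outside, world axes, zero at the start; "wrist_torque": the same for the moment, N m; "opening": opening from 0.0 (shut) to 1.0 (fully open); "finger_force": force on a finger pad.
Only numpy, scipy, OpenCV 4.12 (cv2) and the standard library are available. Lean on these libraries where they do the work, as an engineer would, in place of code of your own. Each camera call takes 0.05 s, during which the arm holds its last target. There are 200 camera calls.

### The job

The orange pump bottle standing in the grey clamp is to be refilled: turn the clamp's three captive knobs clockwise, fully to their end stops, in the order red, yellow, blue, then unscrew that bottle's white pump head - nobody knows whether its thread is left- or right-handed, so try both ways - and lift it straight off. Finish while still holding the pump head in the gripper, upright and still, about 5 cm up from where it sat and straight over its bottle. Leave the spare bottle with its head and the things in the blue tray alone.

Things in the scene. Friction and masses are not known exactly. Their poses are not given: they have to be found in the camera images.
- clamp: grey clamp frame fixed on the shelf: a ring 88 mm across and 32 mm high round the working bottle and, centred 140 mm from it towards the robot (-x), a knob bar 84 x 280 mm, 20 mm high. Origin: on the shelf, on the ring's axis; x points from the bar to the ring.
- bottle_one: one of two lookalike orange bottles, 72 mm across; one stands in the clamp, the other is the spare (which is which varies). Fixed. Origin: underside centre. Shoulder 75 mm up, neck top 97 mm up. Its thread hand is hidden: the tightening way the head meets a hard stop within 0.1 rad; the loosening way it turns easily, is free to lift at 1.05 to 1.35 rad (best 1.2) and stops at about 1.4.
- bottle_two: one of two lookalike orange bottles, 72 mm across; one stands in the clamp, the other is the spare (which is which varies). Fixed. Origin: underside centre. Shoulder 75 mm up, neck top 97 mm up. Its thread hand is hidden: the tightening way the head meets a hard stop within 0.1 rad; the loosening way it turns easily, is free to lift at 1.05 to 1.35 rad (best 1.2) and stops at about 1.4.
- head_one: white pump head on bottle_one, loose, 50 g: collar 52 mm across, 24 mm high; on it a flat-sided bar 50 mm long (x), 18 thick (y), 30 high; spout at its +x end, to 63 mm off axis. Origin: on the axis at the collar's lower rim, when closed 77 mm above the bottle's underside with x along the bottle's x. Locked down until turned loose; then clears the neck after rising 20 mm.
- head_two: white pump head on bottle_two, loose, 50 g: collar 52 mm across, 24 mm high; on it a flat-sided bar 50 mm long (x), 18 thick (y), 30 high; spout at its +x end, to 63 mm off axis. Origin: on the axis at the collar's lower rim, when closed 77 mm above the bottle's underside with x along the bottle's x. Locked down until turned loose; then clears the neck after rising 20 mm.
- knob_red (a joint): turn of the red clamp knob in rad: 0 fully loose, grows clockwise seen from above, hard end stop at 1.4 (tight); starts between 0 and 0.4, turns stiffly (about 0.06 N m), stays where it is left
- knob_red_grip (a point): grip point of the red knob, on its upright axis, 57 mm above the shelf, turning with it; its grip is an upright bar 42 mm long (along x), 14 mm thick (along y), whose top is 7 mm above this point, on a disc whose top is 23 mm below it. The three knobs stand 100 mm apart in a row on the knob bar; which colour is where varies.
- knob_yellow (a joint): turn of the yellow clamp knob in rad: 0 fully loose, grows clockwise seen from above, hard end stop at 1.4 (tight); starts between 0 and 0.4, turns stiffly (about 0.06 N m), stays where it is left
- knob_yellow_grip (a point): grip point of the yellow knob, on its upright axis, 57 mm above the shelf, turning with it; its grip is an upright bar 42 mm long (along x), 14 mm thick (along y), whose top is 7 mm above this point, on a disc whose top is 23 mm below it. The three knobs stand 100 mm apart in a row on the knob bar; which colour is where varies.
- knob_blue (a joint): turn of the blue clamp knob in rad: 0 fully loose, grows clockwise seen from above, hard end stop at 1.4 (tight); starts between 0 and 0.4, turns stiffly (about 0.06 N m), stays where it is left
- knob_blue_grip (a point): grip point of the blue knob, on its upright axis, 57 mm above the shelf, turning with it; its grip is an upright bar 42 mm long (along x), 14 mm thick (along y), whose top is 7 mm above this point, on a disc whose top is 23 mm below it. The three knobs stand 100 mm apart in a row on the knob bar; which colour is where varies.
- tray: translucent blue plastic tray fixed on the shelf, 280 x 200 x 45 mm, origin at the centre of its underside
- dish: white ceramic dish, 90 mm across, 28 mm high, in the tray; leave alone. Origin: centre of its underside
- scrubber: green hard silicone scrubber 85 x 55 x 25 mm in the tray; leave alone. Origin: centre of its underside
- roller: lint roller with chrome handle, 210 mm long (along x), 38 mm thick, in the tray; leave alone. Origin: under its middle

How it is judged:
By the outcome, as a careful person would: the job done as asked, in the order asked, and still so for the second after the job is handed in, while the arm keeps its last pose, push and grip.
It also fails if it takes over 72 s, if anything falls off the work surface, if the arm or the gripper's body presses on something with over 40 N, if the wrist force passes 120 N, or if a joint passes its speed limit or range.

## Working session

There is one attempt and no reset: what is moved stays moved. The work goes in short steps, each a Python script; the robot and the scene stay as the last script left them, time stands still between calls to the robot, and variables do not carry over. Pictures are saved under pics/ and viewed, at most 10 in all, crops included, and the job is handed in when it is done.

```bash
mkdir -p pics
python3 - <<'E'
from rig import *
import cv2,numpy as np,pickle
o=get_obs();print(o)
d={}
for c in("top","side"):
    r=capture(c);d[c]=r
    print(c,r["fov_y"],r["cx"],r["cy"],r["D"],np.round(r["world_to_cam"],3).tolist())
    for n in["knob_red_grip","knob_yellow_grip","knob_blue_grip","clamp","head_one","head_two","bottle_one","bottle_two"]:
        print(n,[(np.round(t["at"]).tolist(),round(t["confidence"],2)) for t in tip_of(n,c)[:3]])
pickle.dump(d,open("d.pkl","wb"))
cv2.imwrite("pics/a.png",np.vstack([d["top"]["img"]])[:,:,::-1])
cv2.imwrite("pics/b.png",np.vstack([d["side"]["img"]])[:,:,::-1])
E
```

```text
{'time_s': 0.0, 'joints': array([-1.27617842e+00,  2.17775083e-01,  1.61493768e+00, -1.59722216e-05,
        1.31128730e+00, -1.12190201e-01]), 'dq': array([ 1.83236892e-03, -6.07809893e-04,  6.94417991e-06,  7.66031983e-04,
       -1.87307764e-03, -6.34761556e-04]), 'effort': array([ 3.59594314e-04, -3.96839368e+01, -3.03853512e+01,  7.09519168e-05,
        9.58817167e-03,  6.17786355e-08]), 'eef_pos': array([ 247.08308978, -573.19741422,  229.95343447]), 'eef_rot': array([-3.07447960e+00, -6.34137770e-01,  3.68311295e-04]), 'force': array([-0.92496027, -0.40977567,  0.36764798]), 'wrist_torque': array([-0.03069037, -0.00196457,  0.01426303]), 'finger_force': 0.0, 'opening': 0.9996937181744765}
top 55.09759429226184 256.52906032943696 185.82251028535842 [-0.05236932  0.          0.          0.          0.        ] [[-0.001, -1.0, -0.005, 44.715], [-0.999, 0.001, -0.045, 535.389], [0.045, 0.005, -0.999, 1247.438], [0.0, 0.0, 0.0, 1.0]]
knob_red_grip [([199.0, 209.0], 0.51)]
knob_yellow_grip [([210.0, 267.0], 0.59)]
knob_blue_grip [([203.0, 238.0], 0.47)]
clamp []
head_one [([162.0, 244.0], 0.59)]
head_two [([197.0, 399.0], 0.59)]
bottle_one [([163.0, 246.0], 0.62)]
bottle_two [([198.0, 393.0], 0.8)]
side 56.399195988349014 260.17822509826476 193.1094948399227 [-0.02300919  0.          0.          0.          0.        ] [[-0.975, -0.221, 0.022, 559.632], [-0.148, 0.573, -0.806, 131.772], [0.166, -0.789, -0.591, 1180.91], [0.0, 0.0, 0.0, 1.0]]
knob_red_grip [([235.0, 273.0], 0.73)]
knob_yellow_grip [([217.0, 283.0], 0.64), ([199.0, 294.0], 0.47)]
knob_blue_grip [([137.0, 304.0], 0.58), ([217.0, 286.0], 0.49), ([294.0, 244.0], 0.34)]
clamp [([223.0, 244.0], 0.94)]
head_one [([203.0, 242.0], 0.68)]
head_two [([137.0, 302.0], 0.64)]
bottle_one [([219.0, 243.0], 0.8)]
bottle_two [([153.0, 300.0], 0.84)]
```

View pics/a.png

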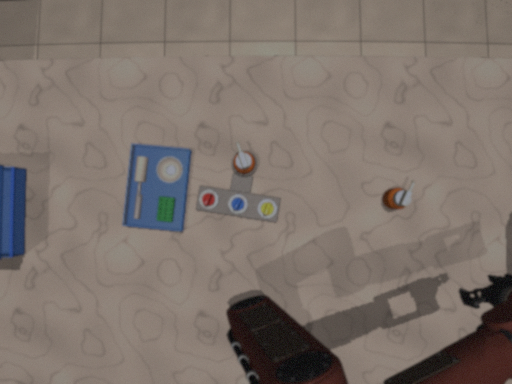

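View pics/b.png

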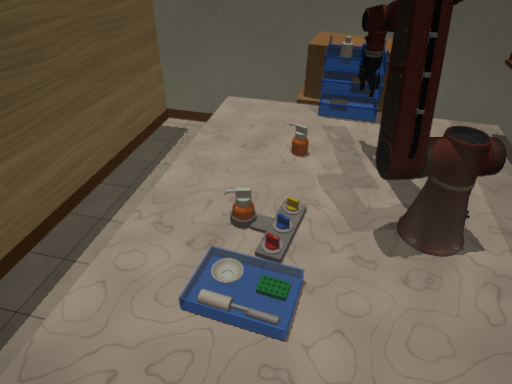

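The top view shows the clamp bar with red (199,209), blue (203,238) and yellow (210,267) in a row. The working bottle's head is at about (160,243), with its spout pointing up-image (+x), and the spare is at (198,398). The side view agrees: working head (203,242), spare (137,302), and the tray lies beyond the red end.

```bash
cat > vis.py <<'E'
import numpy as np,cv2
def K(r):
    f=r["img"].shape[0]/2/np.tan(np.radians(r["fov_y"]/2));return np.array([[f,0,r["cx"]],[0,f,r["cy"]],[0,0,1.]])
def cloud(r):
    h,w=r["z_map"].shape;v,u=np.mgrid[:h,:w]
    n=cv2.undistortPoints(np.stack([u,v],-1).reshape(-1,1,2).astype(float),K(r),np.array(r["D"])).reshape(h,w,2)
    z=r["z_map"][...,None].astype(float);T=np.array(r["world_to_cam"])
    return (np.concatenate([n*z,z],-1)-T[:3,3])@T[:3,:3]
def ray(r,at,zw):
    T=np.array(r["world_to_cam"]);n=cv2.undistortPoints(np.array([[[at[1],at[0]]]],float),K(r),np.array(r["D"])).ravel()
    d=T[:3,:3].T@[n[0],n[1],1];c=-T[:3,:3].T@T[:3,3];return c+d*(zw-c[2])/d[2]
E
python3 - <<'E'
import pickle,numpy as np,cv2;from vis import *
d=pickle.load(open("d.pkl","rb"))
t={"red":([199,209],[235,273]),"yel":([210,267],[199,294]),"blu":([203,238],[217,285])}
for k,(a,b) in t.items(): print(k,ray(d["top"],a,57).round(),ray(d["side"],b,57).round())
print("head",ray(d["top"],[162,244],77).round(),ray(d["side"],[203,242],77).round(), "bot",ray(d["top"],[163,246],0).round(),ray(d["side"],[219,243],0).round(),"clamp",ray(d["side"],[223,244],0).round())
print("spare",ray(d["top"],[197,399],77).round())
for c in d:
    P=cloud(d[c]);hsv=cv2.cvtColor(d[c]["img"],cv2.COLOR_RGB2HSV).astype(int);H,S=hsv[...,0],hsv[...,1]
    x,y,z=P[...,0],P[...,1],P[...,2];roi=(x>400)&(x<760)&(y>-150)&(y<220)&(d[c]["z_map"]>0)
    print(c,"table z",np.percentile(z[roi],[5,50]).round(1))
    knobroi=(y>-100)&(y<160)&(x<560)
    for n,m in(("red",(H<8)|(H>172)),("yel",(H>20)&(H<35)),("blu",(H>105)&(H<130))):
        q=P[roi&m&(S>140)&(z>36)&(z<75)&knobroi]
        if len(q)<5:print(n,len(q));continue
        r=cv2.minAreaRect(q[:,:2].astype(np.float32));w,v=np.linalg.eigh(np.cov(q[:,:2].T));a=v[:,1]*np.sign(v[0,1])
        print(n,len(q),q.mean(0).round(1),"zr",np.percentile(q[:,2],[5,95]).round(),"rect",np.round(r[0]),np.round(r[1]),round(r[2]),"ang",round(np.arctan2(a[1],a[0]),3))
    q=P[roi&(z>112)&(x>480)&(x<760)&(abs(y-30)<120)]
    w,v=np.linalg.eigh(np.cov(q[:,:2].T));a=v[:,1]*np.sign(v[0,1])
    print("headbar",len(q),q.mean(0).round(1),q.max(0).round(),q.min(0).round(),"ang",round(np.arctan2(a[1],a[0]),3))
big=lambda c,r0,r1,c0,c1,s:cv2.resize(d[c]["img"][r0:r1,c0:c1,::-1],None,fx=s,fy=s,interpolation=cv2.INTER_CUBIC)
a=big("top",140,230,190,290,6);b=big("side",180,260,215,315,6)
cv2.imwrite("pics/c.png",a);cv2.imwrite("pics/e.png",b)
E
```

```text
red [490. 201.  57.] [491. 196.  57.]
yel [454.   9.  57.] [456.   3.  57.]
blu [477. 105.  57.] [470. 105.  57.]
head [610.  84.  77.] [615.  93.  77.] bot [615.  80.   0.] [615.  83.   0.] clamp [607. 102.   0.]
spare [ 495. -421.   77.]
top table z [-3.2  1.7]
red 0
yel 31 [463.4   8.7  58.5] zr [37. 68.] rect [462.  11.] [23. 24.] 90 ang -0.208
blu 46 [476.6 106.   56. ] zr [37. 66.] rect [475. 106.] [25. 28.] 39 ang -0.507
headbar 130 [624.8  90.1 130.1] [672. 108. 135.] [589.  73. 119.] ang 0.334
side table z [-4.7 -1.1]
red 0
yel 89 [460.5  13.6  52.3] zr [39. 62.] rect [460.  11.] [16. 41.] 72 ang -0.354
blu 26 [479.6 108.5  60.3] zr [59. 63.] rect [478. 108.] [12. 35.] 56 ang -0.621
headbar 149 [622.9  93.8 123.3] [671. 112. 131.] [587.  76. 112.] ang 0.29
```

View pics/c.png

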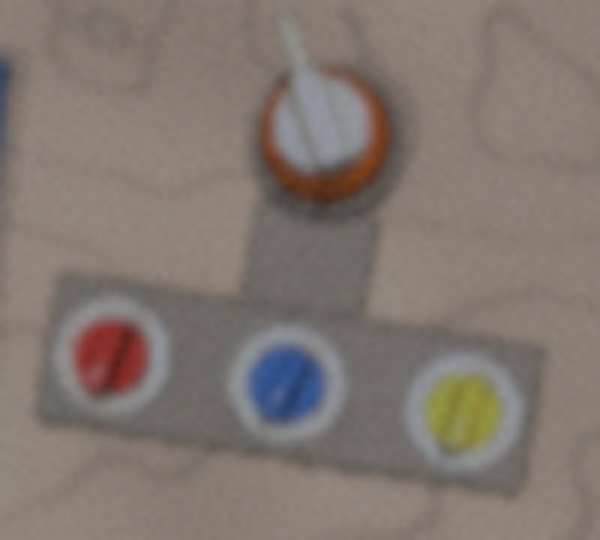

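View pics/e.png

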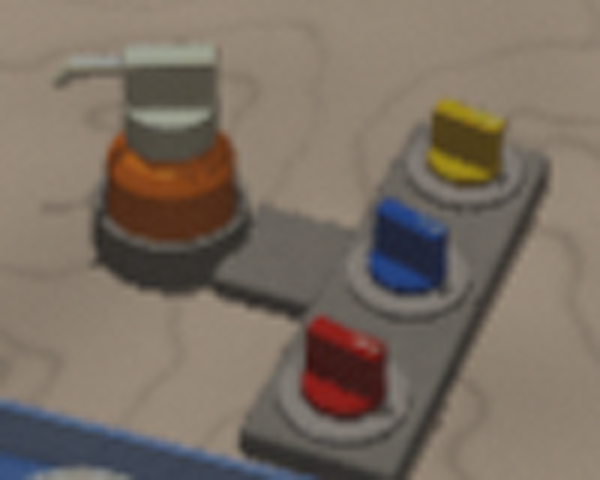

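The crops give the bar slope (clamp yaw about -0.16). The knob bars sit at about -0.37 (red), -0.44 (blue) and -0.31 (yellow), and the head at about +0.3. Next I fit the clamp as a whole.

Run:
```python
import pickle,numpy as np,cv2;from vis import *
d=pickle.load(open("d.pkl","rb"))
u0=np.array([472,105]);
for c in d:
    P=cloud(d[c]);hsv=cv2.cvtColor(d[c]["img"],cv2.COLOR_RGB2HSV).astype(int);H,S,V=[hsv[...,i] for i in range(3)]
    x,y,z=P[...,0],P[...,1],P[...,2]
    yw=-0.16;X=(x-u0[0])*np.cos(yw)+(y-u0[1])*np.sin(yw);Y=-(x-u0[0])*np.sin(yw)+(y-u0[1])*np.cos(yw)
    m=(abs(X)<65)&(abs(Y)<165)&(z>12)&(d[c]["z_map"]>0)
    r=cv2.minAreaRect(P[m][:,:2].astype(np.float32));print(c,"bar",m.sum(),np.round(r,1) if 0 else r)
    m=(abs(X)<60)&(abs(Y)<160)&(z>48)
    for n,yy in(("L",100),("M",0),("R",-100)):
        q=P[m&(abs(Y-yy)<35)&(S>110)];w,v=np.linalg.eigh(np.cov(q[:,:2].T));a=v[:,1]*np.sign(v[0,1])
        r=cv2.minAreaRect(q[:,:2].astype(np.float32))
        print(n,len(q),np.median(q,0).round(1),"rect",np.round(r[0]),np.round(r[1]),"ang",round(np.arctan2(a[1],a[0]),3))
    for zl in(112,122):
        m=(z>zl)&(np.hypot(x-612,y-86)<75);q=P[m]; near=q[np.hypot(q[:,0]-612,q[:,1]-86)<32]
        for Q in(q,near):
            w,v=np.linalg.eigh(np.cov(Q[:,:2].T));a=v[:,1]*np.sign(v[0,1]);print("head",len(Q),Q.mean(0).round(1),round(np.arctan2(a[1],a[0]),3),np.sqrt(w).round(1))
    # bottle cylinder orange
    q=P[(H<16)&(S>140)&(z>20)&(z<100)&(np.hypot(x-612,y-86)<60)];print("orange",len(q),q.mean(0).round(),q.min(0).round(),q.max(0).round())
    m=(z>15)&(z<38)&(np.hypot(x-612,y-86)<70);q=P[m];print("ring",cv2.minEnclosingCircle(q[:,:2].astype(np.float32)))
```

```text
top bar 2132 ((485.7578430175781, 107.3131332397461), (280.5737609863281, 103.48223114013672), 80.96583557128906)
L 48 [490.1 206.2  64.3] rect [491. 207.] [14. 36.] ang -0.34
M 49 [473.6 107.7  64.2] rect [475. 108.] [13. 35.] ang -0.481
R 77 [473.5  19.3  67.5] rect [465.  22.] [38. 32.] ang 0.99
head 130 [624.8  90.1 130.1] 0.334 [ 4.6 23.9]
head 99 [614.8  86.5 130.8] 0.33 [ 5.1 15.6]
head 127 [624.4  89.9 130.3] 0.337 [ 4.7 23.2]
head 98 [615.   86.6 131. ] 0.332 [ 5.1 15.5]
orange 77 [593.  79.  64.] [579.  52.  31.] [627. 118.  76.]
ring ((599.3629760742188, 88.20610046386719), 57.689510345458984)
side bar 1655 ((484.8134765625, 107.43476867675781), (281.2513122558594, 105.13423156738281), 80.99837493896484)
L 82 [490.9 210.4  59.7] rect [491. 207.] [17. 42.] ang -0.36
M 55 [477.6 110.2  60.1] rect [475. 110.] [13. 42.] ang -0.517
R 64 [459.4  13.3  58.9] rect [460.  10.] [16. 43.] ang -0.365
head 149 [622.9  93.8 123.3] 0.29 [ 4.2 23.9]
head 115 [612.8  90.9 123.5] 0.293 [ 4.6 15. ]
head 92 [622.7  92.3 126.9] 0.31 [ 4.5 22.5]
head 72 [613.7  89.5 127.3] 0.308 [ 4.9 14.8]
orange 277 [607. 109.  55.] [577.  76.  29.] [647. 124.  76.]
ring ((600.0916748046875, 95.88228607177734), 55.56596755981445)
```

```bash
cat > arm.py <<'E'
from rig import *
import numpy as np
from scipy.spatial.transform import Rotation as R
YAW=-0.158
KN={"red":(491,207,-.35),"yellow":(460,10,-.36),"blue":(475,109,-.50)}
rot=lambda p:(R.from_euler("z",p)*R.from_euler("x",np.pi)).as_rotvec()
def yaw(): return (R.from_rotvec(get_obs()["eef_rot"])*R.from_euler("x",np.pi).inv()).as_euler("ZYX")[0]
def st(tag):
    o=get_obs();print(tag,round(o["time_s"],2),o["eef_pos"].round(1),"yaw",round(yaw(),3),"F",o["force"].round(1),"Tz",o["wrist_torque"].round(2),"op",round(o["opening"],3),"ff",round(o["finger_force"],1),"q6",round(o["joints"][5],3));return o
def turn(dpsi,step=0.1,tmax=1.2):
    "turn the last joint so that the yaw changes by dpsi; stop when the moment exceeds tmax"
    q=get_obs()["joints"].copy();n=int(np.ceil(abs(dpsi)/step));q0=q[5]
    for i in range(1,n+1):
        q[5]=q0-dpsi*i/n;movej(q);t=get_obs()["wrist_torque"][2]
        if abs(t)>tmax: print("stop Tz",round(t,2),"at",i,n);break
def knob(n):
    x,y,a=KN[n]
    move_to([x,y,140],rot(a));move_l([x,y,41],rate=150);st("down")
    gripper_to(0);st("grip")
E
python3 - <<'E'
from arm import *
for n,(x,y,a) in KN.items():
    for p in(a,a+np.pi,a-np.pi,YAW-1.46,YAW-1.46+np.pi):
        q=ik([x,y,41],rot(p));print(n,round(p,2),None if q is None else q[[0,3,5]].round(2))
for p in(.315-1.5,.315,.315+1.5,.315+np.pi,.315+np.pi-1.5):
    q=ik([614,88,104],rot(p));print("head",round(p,2),None if q is None else q[[0,3,5]].round(2))
gripper_to(.65)
knob("red")
E
```

```text
red -0.35 [0.27 0.   2.19]
red 2.79 [ 0.27  0.   -0.95]
red -3.49 [ 0.27  0.   -0.95]
red -1.62 None
red 1.52 [0.27 0.   0.31]
yellow -0.36 [-0.13 -0.    1.8 ]
yellow 2.78 [-0.13  0.   -1.34]
yellow -3.5 [-0.13  0.   -1.34]
yellow -1.62 None
yellow 1.52 [-0.13  0.   -0.08]
blue -0.5 [0.08 0.   2.15]
blue 2.64 [ 0.08 -0.   -0.99]
blue -3.64 [ 0.08  0.   -0.99]
blue -1.62 None
blue 1.52 [0.08 0.   0.13]
head -1.19 None
head 0.32 [0.03 0.   1.29]
head 1.81 [ 0.03 -0.   -0.21]
head 3.46 [ 0.03  0.   -1.86]
head 1.96 [ 0.03 -0.   -0.36]
down 5.01 [491.9 207.1  41.7] yaw -0.35 F [-0.  -0.8 -0.3] Tz [-0.03  0.04  0.04] op 0.647 ff 0.0 q6 2.188
grip 5.46 [491.2 205.2  42.4] yaw -0.348 F [-1.8 -7.4  7.8] Tz [-1.16  0.44  0.02] op 0.152 ff 59.9 q6 2.188
```

Gripped well, but this half-turn has no room to turn clockwise, so I regrip with +π.

```bash
sed -i 's/rot(a))/rot(a+np.pi))/; s/"red":(491,207/"red":(490,204/' arm.py
python3 - <<'E'
from arm import *
gripper_to(.65);move_l([491,206,85],rate=150)
knob("red")
a=(yaw()+np.pi/2)%np.pi-np.pi/2
turn(YAW-1.45-a);st("turned")
E
```

```text
down 9.84 [490.8 204.2  41.7] yaw 2.792 F [-0.6 -0.2  0.1] Tz [ 0.05 -0.05  0.02] op 0.649 ff 0.0 q6 -0.959
grip 10.29 [491.1 204.8  42.3] yaw 2.791 F [0.3 2.7 4.8] Tz [0.4  0.11 0.05] op 0.148 ff 60.6 q6 -0.959
stop Tz 1.31 at 13 13
turned 13.54 [491.8 205.4  42.4] yaw 1.544 F [ 3.8  6.9 -3.3] Tz [ 1.1  -0.27  1.31] op 0.148 ff 65.5 q6 0.291
```

Red is at its stop (1.3 N m). Next: yellow.

```bash
sed -i 's/;t=get_obs()\["wrist_torque"\]\[2\]/;t=get_obs()["wrist_torque"][2];print(round(t,2),end=" ")/' arm.py
python3 - <<'E'
from arm import *
gripper_to(.65);move_l([491,205,100],rate=150);KN["yellow"]=(460,8,-.36)
knob("yellow")
a=(yaw()+np.pi/2)%np.pi-np.pi/2
turn(YAW-1.47-a);st("turned")
E
```

```text
down 16.82 [460.8   8.   41.6] yaw 2.782 F [-0.2 -0.2  1.1] Tz [ 0.05  0.03 -0.  ] op 0.653 ff 0.0 q6 -1.346
grip 17.27 [460.6   7.2  42.2] yaw 2.782 F [-1.3 -3.7  5.3] Tz [-0.4   0.41 -0.04] op 0.146 ff 59.2 q6 -1.346
-0.02 -0.08 -0.04 0.01 -0.05 -0.03 -0.07 -0.05 -0.04 -0.06 -0.07 -0.05 1.62 stop Tz 1.62 at 13 13
turned 20.52 [460.4   7.1  42.2] yaw 1.524 F [-3.5 -2.4  3.7] Tz [-0.41  0.54  1.62] op 0.147 ff 74.4 q6 -0.086
```

Run:
```python
from arm import *
gripper_to(.65);move_l([460,7,100],rate=150);KN["blue"]=(476,106.5,-.48)
knob("blue")
a=(yaw()+np.pi/2)%np.pi-np.pi/2
turn(YAW-1.47-a);st("turned")
gripper_to(.65);move_l([476,106,100],rate=150)
# check from the side while clear
move_l([476,106,170],rate=200)
r=capture("top");import cv2;a=r["img"][140:230,190:290,::-1];s=capture("side")["img"][180:260,215:315,::-1]
f=lambda i:cv2.resize(i,(400,320),interpolation=cv2.INTER_CUBIC)
cv2.imwrite("pics/f.png",np.hstack([f(a),f(s)]))
```

```text
down 23.24 [476.7 106.3  41.5] yaw 2.661 F [ 1.1 -1.   0.6] Tz [-0.03 -0.01  0.  ] op 0.653 ff 0.0 q6 -1.015
grip 23.69 [476.5 105.9  42.2] yaw 2.662 F [-1.  -2.1  6.1] Tz [-0.39  0.34 -0.03] op 0.148 ff 59.5 q6 -1.015
-0.05 -0.03 -0.04 -0.04 -0.07 -0.06 -0.06 -0.03 -0.05 -0.05 -0.06 1.63 stop Tz 1.63 at 12 12
turned 26.69 [476.2 105.7  42.2] yaw 1.525 F [-2.6 -3.4  4.1] Tz [-0.59  0.51  1.63] op 0.151 ff 74.3 q6 0.125
```

View pics/f.png

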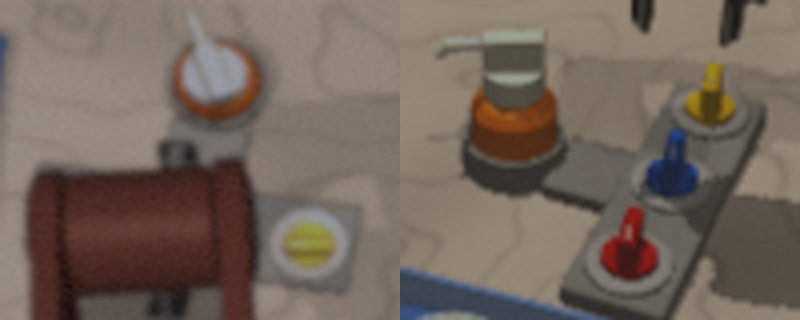

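All three knobs are turned across in the picture. The knob contacts put the ring axis at about (614.5, 85). Next I grip the head bar and try the counter-clockwise way first.

Run:
```python
from arm import *
x,y=614.5,85
move_to([x,y,175],rot(.315));move_l([x,y,104],rate=120);st("down")
gripper_to(0);st("grip")
turn(.2,step=.05,tmax=.4);st("ccw")
```

```text
down 30.11 [615.   85.1 104.6] yaw 0.315 F [ 0.2 -0.7  0.2] Tz [-0.01  0.   -0.04] op 0.65 ff 0.0 q6 1.28
grip 30.53 [615.5  84.8 105.3] yaw 0.315 F [ 0.3 -0.5  3.5] Tz [-0.14 -0.03 -0.  ] op 0.199 ff 59.1 q6 1.28
0.0 -0.01 0.02 -0.01 ccw 31.53 [615.5  84.8 105.3] yaw 0.513 F [ 0.9 -0.3  1.2] Tz [ 0.1  -0.02 -0.01] op 0.198 ff 58.7 q6 1.082
```

Counter-clockwise turns freely past 0.1 rad, so that is the loosening way.

Run:
```python
from arm import *
turn(1.0,step=.1,tmax=.4);o=st("open")
p=o["eef_pos"]
move_l([p[0],p[1],p[2]+6],rate=30);o=st("up6")
if abs(o["force"][2])<12:
    move_l([614.7,84.8,154.5],rate=60);dwell(.5);st("up50")
import cv2
a=capture("top")["img"][120:240,170:300,::-1];s=capture("side")["img"][150:260,195:325,::-1]
f=lambda i:cv2.resize(i,(400,350),interpolation=cv2.INTER_CUBIC)
cv2.imwrite("pics/g.png",np.hstack([f(a),f(s)]))
```

```text
-0.06 -0.01 -0.0 0.02 0.03 0.01 -0.03 0.01 0.06 0.0 open 34.03 [615.5  84.7 105.4] yaw 1.508 F [0.4 0.2 2.6] Tz [ 0.11 -0.01  0.  ] op 0.193 ff 58.8 q6 0.087
up6 34.38 [615.4  84.7 111.3] yaw 1.512 F [-0.3  0.3 -1. ] Tz [-0.04 -0.04  0.01] op 0.198 ff 58.5 q6 0.083
up50 35.75 [614.7  84.8 154.4] yaw 1.513 F [-0.1  0.8 -0.2] Tz [-0.01 -0.03 -0.02] op 0.197 ff 58.5 q6 0.082
```

View pics/g.png

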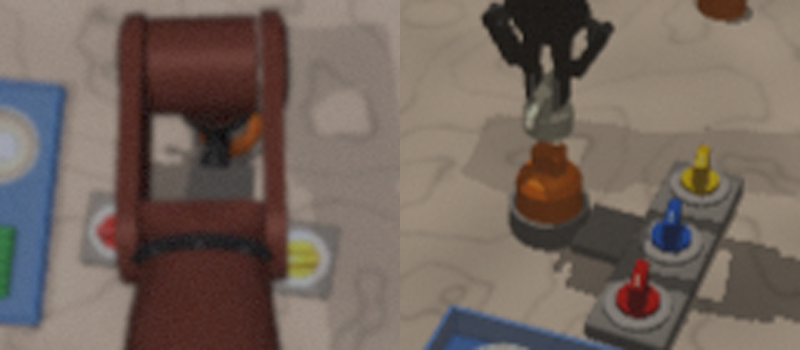

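The side view shows the bare orange neck with the white head held upright above it, and all three knobs turned across. I'm handing in.

```bash
python3 -c "
from rig import *
print(sign_off())"
```

```text
the job is handed in; nothing more can be done
None
```

I turned the red, yellow and blue knobs clockwise to their end stops in that order, unscrewed the working bottle's head counter-clockwise, and handed in at about 36 s of robot time with the head held about 49 mm up, upright and straight over its bottle.

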